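# Feel out the dragging stool castor and set it aside

## Robot

A 6-joint arm with a two-finger parallel gripper is mounted at the origin on a cart in front of the work surface, level with it; the furniture and walls round the work are solid. World frame = base frame: x ahead of the robot, y to its left, z up, the work surface at z = 0. Lengths are in m, angles in rad, forces in N, time in s.
With the tool pointing down it reaches from about 0.3 to 0.875 m from the base axis. Payload 6.4 kg.
Tool frame: the origin (TCP) lies at the centre of the arm's flange, where the gripper is bolted on; the fingertips stand 173 mm ahead of it and the grasp point (between the pads) lies 155 mm ahead of it; z points along the fingers, x is the direction in which the jaws open and shut, and the axes are right-handed (so a half turn about z gives the same grasp; the last joint's range is limited). The gripper opens to 85 mm and grips with 20 to 120 N. Pads are 22 mm wide; open, the fingers measure 114 mm over their backs; the gripper's body (76 mm by 85 mm) begins 54 mm behind the grasp point. The pads swing forward as they close: fully open they stand 13 mm farther back than shut.
Start: joints at [-1.41, 0.181, 1.607, -0, 1.354, -0.206], TCP at [0.206, -0.537, 0.405] pointing down, gripper open.
Joint ranges: [-2.99, 2.99], [-0.89, 2.07], [0.3, 2.58], [-1.14, 4.28], [0, 2.63], [-3.12, 3.12]. Speed limits (rad/s): [2.57, 2.57, 3.01, 3.14, 3.14, 3.14].

## Interface

Orientations are given as a unit quaternion [w, x, y, z].
In Python, from bench import ctrl gives the robot as it stands. The module is installed in compiled form; this text tells all that it offers.
- The arm moves only by the tool move_arm, never from a script. Its argument "moves" is a list of rows, each an object of numbers: "gripper": the opening in per cent of the stroke, from 0 (shut) to 100 (fully open); "x", "y", "z": the shift along the tool's x, y, z in cm; "roll": the turn about the tool's z in degrees. In form: [{"gripper": .., "x": .., "y": .., "z": .., "roll": ..}, ...]. A call has 1 to 5 rows; each row shifts and turns the commanded pose from where the row before left it, along the tool's axes as they then stand; what a row does not reach is not made up. A row lasts 1/8 s, in which the tool goes at most 62.5 mm and 10.7 degrees, less where a joint would pass 70% of its speed; a pose out of reach is approached as far as the arm can. A call is refused whole if a number of a shift passes 6.25 or a number of a turn 10.7, either way. A call with a gripper value outside its range is refused whole. The fingers move at their own pace and stop on an object; the grip force is fixed at half the most. Time passes only in rows, so rows that do not move let the fingers close. It gives the time, the measured TCP pose, the force and the opening at its end, in the units of the state.
- ctrl.get_obs(): the state, without advancing time (a new reading comes with each control period).
- ctrl.camera(name): name is "scene" or "top"; returns a dict with "img" (384x512x3 uint8, red, green, blue), "fx", "fy", "cx", "cy" (pixels), "world_from_camera" (4x4, takes a point from camera to world coordinates). Camera axes: x right, y up, looking along -z (the intrinsics and any distortion apply to the point x, -y, -z); pixel columns grow to the right and rows downward; lengths in m; the calibration is good to about 2 mm. A picture is of the moment at which its call begins. There is no depth.
- ctrl.hand_in(): hands the job in, once; it reports no verdict.
The state is a dict: "time_s": time; "q": joint angles; "dq": joint speeds; "joint_efforts": joint torques, N m; "eef_pos": TCP position; "eef_rot": TCP orientation; "wrist_force": force on the tool from outside, world axes, zero at the start; "torque": the same for the moment, N m; "opening": opening from 0.0 (shut) to 1.0 (fully open).
Only numpy, scipy, OpenCV 4.12 (cv2) and the standard library are available. Lean on these libraries where they do the work, as an engineer would, in place of code of your own. Each camera call takes 0.05 s, during which the arm holds its last target. There are 200 camera calls.

## Task

Three stool castors stand wheel up in the long socket block. Turn each wheel by hand, at least a twelfth of a turn with a light finger on its tyre while the castor stays in the block, and feel which one drags; the other two run freely. Then lift out the dragging castor by its fork and seat it, wheel up and fully home, in the socket of the small separate block, leaving the two free-running ones seated in the long block and the bottle and jars around them undisturbed.

Things in the scene. Friction and masses are not known exactly. Their poses are not given: they have to be found in the camera images.
- socket0 (a point): Centre of one end socket of the long block, at its top face, 82 mm toward the block's -y. A castor stands in it. All three castors look alike: round steel flange (44 mm across, 4 mm thick, resting on the block), round stem 13.6 mm across reaching 24 mm below it, fork of two upright cheeks 20 mm wide, tops 38 mm above the block, outer faces 30 mm apart, facing the block's x. About 0.27 kg.
- socket1 (a point): Centre of the middle socket of the long block, at its top face, on the block's centre. A castor stands in it. Each fork holds a rubber-tyred wheel, 40 mm across, 20 mm wide, axle level along the block's x and 28 mm above the block's top; the tyre's top is 48 mm above it and moves along the block's y as the wheel turns (endless, either way).
- socket2 (a point): Centre of the other end socket of the long block, at its top face, 82 mm toward the block's +y. A castor stands in it. One wheel, in any of the sockets, drags: it takes about 3 N along the tyre to turn and stops dead; the others take under 0.1 N. Finger on rubber: friction about 0.5 to 1, so 7 to 10 N of press turns it. Over 25 N harms a wheel.
- board: Long aluminium socket block, fixed, 76 (x) x 246 (y) x 34 (z) mm, with three round through sockets of 15.5 mm diameter with 2 mm chamfers at y = -82, 0 and +82 mm on its centre line. Origin: centre of its underside, on the worktop; its top is 34 mm above. Castor flanges rest on its top; which castor (castor_a, castor_b or castor_c, with wheel_a, wheel_b or wheel_c) stands in which socket varies and is not reported.
- holder: Small separate aluminium block, fixed, 70 x 70 x 34 mm, with one empty round through socket of 15.5 mm diameter with a 2 mm chamfer in its middle. Origin: centre of its underside, on the worktop. A castor seated in it rests with its flange on the block's top.
- holder_mouth (a point): Centre of the small block's socket at its top face, 34 mm above the worktop.
- gel_jar: Loose bystander: small round jar with dark lid, 39 mm across, 81 mm high; origin at the centre of its underside.
- dropper_bottle: Loose bystander: brown dropper bottle, 34 mm across, 109 mm high; origin at the centre of its underside.
- small_jar: Loose bystander: low small jar with ribbed white lid, 31 mm across, 32 mm high; origin at the centre of its underside.
Mind the look-alikes: they are no part of the job. Leave any yellow look-alike of the holder alone.

How it is judged:
By the outcome, as a careful person would: the job done as asked, in the order asked, and still so for the second after the job is handed in, with the robot touching nothing.
It also fails if it takes over 72 s, if anything falls off the work surface, if the arm or the gripper's body presses on something with over 40 N, if the wrist force passes 120 N, or if a joint passes its speed limit or range.

## Working session

There is one attempt and no reset: what is moved stays moved. The work goes in short steps, Python scripts to look and compute and a tool call to move; the robot and the scene stay as the last step left them, time stands still between calls to the robot, and variables do not carry over. Pictures are saved under pics/ and viewed, about 8 in all and at most 12, crops included, and the job is handed in when it is done.

Besides the shell and the picture viewer there is one more tool, called after ">>>" as name(argument=value, ...), one argument or row to a line, values as JSON. move_arm: Moves the arm, as the interface text tells. Its arguments: {"type":"object","properties":{"moves":{"type":"array","items":{"type":"object","properties":{"gripper":{"type":"number"},"x":{"type":"number"},"y":{"type":"number"},"z":{"type":"number"},"roll":{"type":"number"}}}}},"required":["moves"]}

```bash
mkdir -p pics; ls; python3 - <<'E'
from bench import ctrl
import cv2,numpy as np,pickle
o=ctrl.get_obs();print({k:np.round(v,3) for k,v in o.items()})
for n in("top","scene"):
    c=ctrl.camera(n);cv2.imwrite(f"pics/{n}0.png",c["img"][:,:,::-1]);print(n,c["fx"],c["fy"],c["cx"],c["cy"],[k for k in c],np.round(c["world_from_camera"],4).tolist())
    pickle.dump(c,open(f"{n}0.pkl","wb"))
E
```

```text
pics
{'time_s': np.float64(0.0), 'q': array([-1.41 ,  0.182,  1.608,  0.   ,  1.354, -0.206]), 'dq': array([-0.001,  0.   , -0.   ,  0.   ,  0.001,  0.001]), 'joint_efforts': array([-1.0000e-03, -4.4487e+01, -3.5134e+01, -0.0000e+00,  9.0000e-03,
        0.0000e+00]), 'eef_pos': array([ 0.206, -0.536,  0.404]), 'eef_rot': array([-0.001,  0.824, -0.566, -0.001]), 'wrist_force': array([-0.023, -0.049,  0.208]), 'torque': array([ 0.006, -0.002,  0.001]), 'opening': np.float64(1.001)}
top 351.7525938867276 351.7525938867276 248.48084295042213 187.72850547820482 ['img', 'fx', 'fy', 'cx', 'cy', 'world_from_camera'] [[0.0062, 0.9984, -0.0568, 0.4549], [-1.0, 0.0059, -0.0054, 0.0457], [-0.0051, 0.0569, 0.9984, 1.0889], [0.0, 0.0, 0.0, 1.0]]
scene 471.2618197508402 471.2618197508402 262.0964517079055 191.08478239326098 ['img', 'fx', 'fy', 'cx', 'cy', 'world_from_camera'] [[-0.6769, 0.4066, -0.6136, -0.2938], [-0.7361, -0.3691, 0.5674, 0.8205], [0.0042, 0.8357, 0.5492, 0.7742], [0.0, 0.0, 0.0, 1.0]]
```

View pics/top0.png

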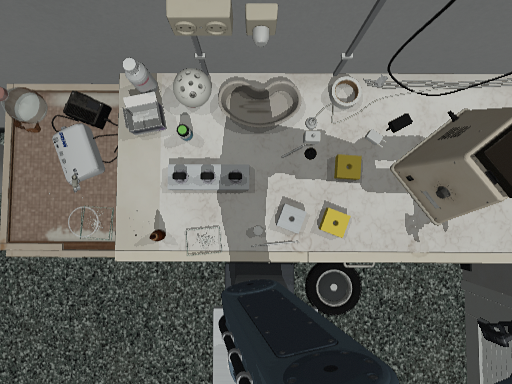

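View pics/scene0.png

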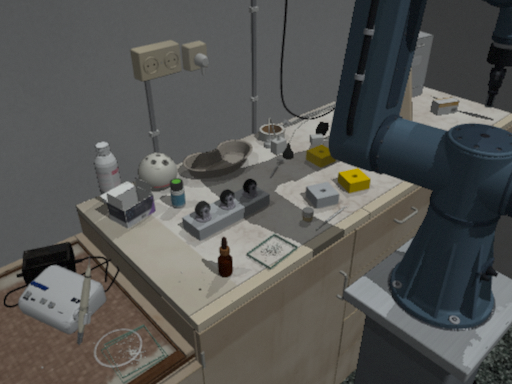

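Candidates for holder: grey block top(292,218), yellow look-alikes at (348,167) and (335,222) — choose grey. Long block at (207,177), castors at (180,176), (207,175), (235,176). One close crop to check.

```bash
python3 - <<'E'
import cv2
i=cv2.imread("pics/top0.png")[155:255,150:320];cv2.imwrite("pics/crop1.png",cv2.resize(i,None,fx=4.7,fy=4.7,interpolation=cv2.INTER_CUBIC))
E
```

```text
(no output)
```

View pics/crop1.png

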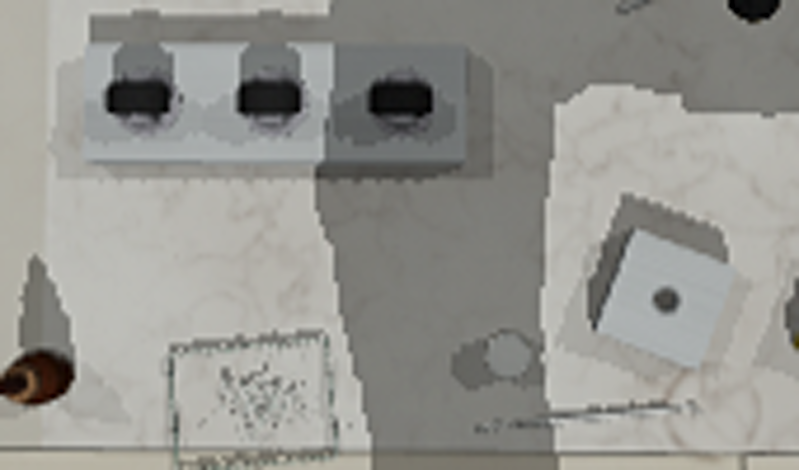

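Crop: grey holder confirmed, socket at crop (666,299); long block top face (90,44)–(465,160); wheels at (139,98), (270,98), (401,100); small jar (508,355), bottle (35,380).

```bash
cat > h.py <<'E'
import numpy as np,pickle
from scipy.optimize import least_squares
def ray(c,u,v,z):
    R=c["world_from_camera"];d=R[:3,:3]@np.array([(u-c["cx"])/c["fx"],-(v-c["cy"])/c["fy"],-1]);o=R[:3,3]
    return o+d*(z-o[2])/d[2]
def proj(c,p):
    R=c["world_from_camera"];q=R[:3,:3].T@(np.asarray(p,float)-R[:3,3]);return np.array([c["cx"]+c["fx"]*q[0]/-q[2],c["cy"]-c["fy"]*q[1]/-q[2]])
def load(n):return pickle.load(open(n+".pkl","rb"))
def crop(u,v):return (u+.5)/4.7-.5+150,(v+.5)/4.7-.5+155
E
python3 - <<'E'
from h import *
import cv2
t=load("top0");s=load("scene0")
def fit(px,z,loc):
    W=np.array([ray(t,*crop(*p),z)[:2] for p in px]);loc=np.array(loc)
    f=lambda q:(np.array([[np.cos(q[2]),-np.sin(q[2])],[np.sin(q[2]),np.cos(q[2])]])@loc.T).T+q[:2]-W
    r=least_squares(lambda q:f(q).ravel(),[*W.mean(0),0]);print(np.round(r.x,4),np.degrees(r.x[2]),"res mm",np.round(f(r.x)*1000,1).tolist());return r.x
b=fit([(92,44),(468,46),(464,161),(85,160)],.034,[(.038,.123),(.038,-.123),(-.038,-.123),(-.038,.123)])
h=fit([(632,230),(742,272),(697,370),(597,330)],.034,[(.035,.035),(.035,-.035),(-.035,-.035),(-.035,.035)])
print("holder socket",ray(t,*crop(666,299),.034))
for p in[(139,98),(270,98),(401,100)]:print("wheel",ray(t,*crop(*p),.079))
print("smalljar",ray(t,*crop(508,355),.032),"bottle base",ray(t,*crop(60,370),.03),"gel",ray(t,184,131,.081))
im=s["img"][:,:,::-1].copy();B=cv2.resize(im,None,fx=3,fy=3,interpolation=cv2.INTER_CUBIC)
def dr(p,col):
    u=proj(s,p);cv2.drawMarker(B,tuple(np.round((u+.5)*3-.5).astype(int).tolist()),col,cv2.MARKER_CROSS,10,1)
def M(q,x,y,z):return (q[0]+np.cos(q[2])*x-np.sin(q[2])*y,q[1]+np.sin(q[2])*x+np.cos(q[2])*y,z)
for x in(-1,1):
  for y in(-1,1):
    dr(M(b,.038*x,.123*y,.034),(0,0,255));dr(M(h,.035*x,.035*y,.034),(0,0,255))
dr(M(h,0,0,.034),(0,255,0))
for y in(-.082,0,.082):dr(M(b,0,y,.082),(0,255,0))
cv2.imwrite("pics/ov.png",B[500:800,500:1100])
E
```

```text
[ 0.5483  0.1718 -0.0014] -0.07932861315284138 res mm [[1.1, 3.5], [0.7, -1.0], [-1.4, -3.0], [-0.3, 0.5]]
[ 0.4236 -0.0777 -0.375 ] -21.48630618503102 res mm [[0.8, -2.5], [1.4, 2.3], [-1.5, -0.8], [-0.7, 1.0]]
holder socket [ 0.42444477 -0.0770645   0.034     ]
wheel [0.54663369 0.25130964 0.079     ]
wheel [0.54709681 0.17086595 0.079     ]
wheel [0.54632883 0.09047689 0.079     ]
smalljar [0.38825339 0.02313652 0.032     ] bottle base [0.37674303 0.30867404 0.03      ] gel [0.6758895  0.23917159 0.081     ]
```

View pics/ov.png

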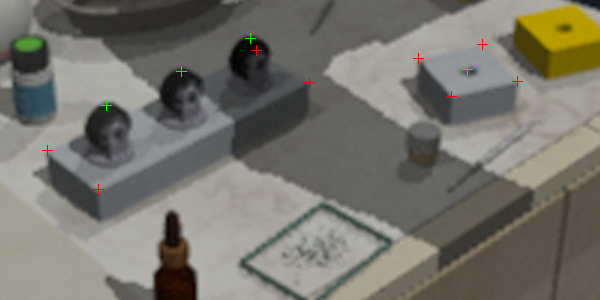

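Overlay agrees with the top fit within ~2–3 mm. Rolling the jaws to world x first and shutting them.

>>> move_arm(
  moves=[
    {"gripper": 0, "roll": -9.85},
    {"gripper": 0, "roll": -9.85},
    {"gripper": 0, "roll": -9.85},
    {"gripper": 0, "roll": -9.85},
    {"gripper": 0, "roll": -9.85},
  ],
)

```text
validation failed for argument at $.mo...
```

>>> move_arm(
  moves=[
    {"gripper": 0, "roll": -9.85},
    {"gripper": 0, "roll": -9.85},
    {"gripper": 0, "x": 3, "y": -3},
    {"gripper": 0, "x": 3, "y": -4},
    {"gripper": 0, "x": 3, "y": -4},
  ],
)

```text
validation failed for argument at $.mo...
```

>>> move_arm(
  moves=[
    {"gripper": 0, "x": 0, "y": 0, "z": 0, "roll": -9.85},
    {"gripper": 0, "x": 0, "y": 0, "z": 0, "roll": -9.85},
    {"gripper": 0, "x": 0, "y": 0, "z": 0, "roll": -9.85},
    {"gripper": 0, "x": 0, "y": 0, "z": 0, "roll": -9.85},
    {"gripper": 0, "x": 0, "y": 0, "z": 0, "roll": -9.85},
  ],
)

```text
time_s: 0.72
eef_pos: [0.2062, -0.5366, 0.4041]
eef_rot: [-0.001, 0.986, -0.169, -0.0]
wrist_force: [-0.4, 0.6, -0.0]
opening: 0.003
```

>>> move_arm(
  moves=[
    {"gripper": 0, "x": 0, "y": 0, "z": 0, "roll": -9.85},
    {"gripper": 0, "x": 0, "y": 0, "z": 0, "roll": -9.85},
    {"gripper": 0, "x": 2, "y": -4, "z": 0, "roll": 0},
    {"gripper": 0, "x": 2, "y": -5, "z": 0, "roll": 0},
    {"gripper": 0, "x": 2, "y": -5, "z": 0, "roll": 0},
  ],
)

```text
time_s: 1.35
eef_pos: [0.2666, -0.3953, 0.4041]
eef_rot: [-0.001, 1.0, -0.001, -0.0]
wrist_force: [0.1, -0.8, 0.7]
opening: 0.004
```

>>> move_arm(
  moves=[
    {"gripper": 0, "x": 2, "y": -5, "z": 0, "roll": 0},
    {"gripper": 0, "x": 2, "y": -5, "z": 0, "roll": 0},
    {"gripper": 0, "x": 2, "y": -5, "z": 0, "roll": 0},
    {"gripper": 0, "x": 2, "y": -5, "z": 0, "roll": 0},
    {"gripper": 0, "x": 2, "y": -5, "z": 0, "roll": 0},
  ],
)

```text
time_s: 1.98
eef_pos: [0.3666, -0.1451, 0.4046]
eef_rot: [0.0, 1.0, -0.001, 0.0]
wrist_force: [1.5, -0.8, 0.8]
opening: 0.002
```

>>> move_arm(
  moves=[
    {"gripper": 0, "x": 3, "y": -5, "z": 0, "roll": 0},
    {"gripper": 0, "x": 3, "y": -5, "z": 0, "roll": 0},
    {"gripper": 0, "x": 3, "y": -5, "z": 0, "roll": 0},
    {"gripper": 0, "x": 3, "y": -5, "z": 0, "roll": 0},
    {"gripper": 0, "x": 3, "y": -5, "z": 0, "roll": 0},
  ],
)

```text
time_s: 2.6
eef_pos: [0.5172, 0.105, 0.4044]
eef_rot: [0.0, 1.0, -0.0, -0.0]
wrist_force: [-0.1, -1.5, 0.3]
opening: 0.003
```

>>> move_arm(
  moves=[
    {"gripper": 0, "x": 3, "y": 2.2, "z": 0, "roll": 0},
    {"gripper": 0, "x": 0, "y": 0, "z": 5, "roll": 0},
    {"gripper": 0, "x": 0, "y": 0, "z": 5, "roll": 0},
    {"gripper": 0, "x": 0, "y": 0, "z": 3.5, "roll": 0},
    {"gripper": 0, "x": 0, "y": 0, "z": 0, "roll": 0},
  ],
)

```text
time_s: 3.22
eef_pos: [0.5449, 0.0811, 0.2664]
eef_rot: [-0.0, 1.0, -0.0, -0.004]
wrist_force: [-0.3, 1.3, 0.3]
opening: -0.003
```

```bash
python3 - <<'E'
from bench import ctrl
import cv2,numpy as np
o=ctrl.get_obs();print(o["eef_pos"],o["wrist_force"],o["torque"])
c=ctrl.camera("scene");i=c["img"][150:290,150:350,::-1];cv2.imwrite("pics/s1.png",cv2.resize(i,None,fx=4,fy=4,interpolation=cv2.INTER_CUBIC))
E
```

```text
[0.54491838 0.08112426 0.26640812] [-0.32911548  1.32007544  0.27965628] [ 0.00462908 -0.0133262   0.0111105 ]
```

View pics/s1.png

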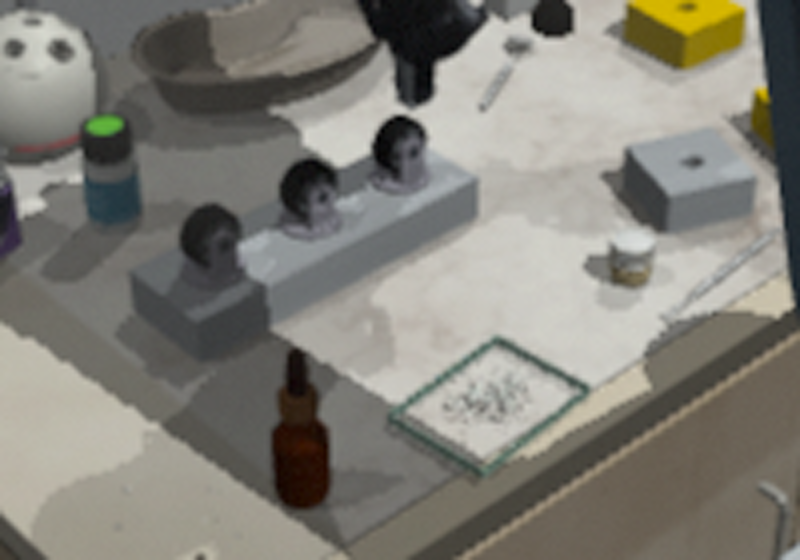

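The finger tip (at crop (415,100)) hangs just over the socket0 wheel (400,130). Descending gently.

>>> move_arm(
  moves=[
    {"gripper": 0, "x": 0.2, "y": 0, "z": 0.4, "roll": 0},
    {"gripper": 0, "x": 0, "y": 0, "z": 0.4, "roll": 0},
    {"gripper": 0, "x": 0, "y": 0, "z": 0, "roll": 0},
    {"gripper": 0, "x": 0, "y": 0, "z": 0, "roll": 0},
  ],
)

```text
time_s: 3.78
eef_pos: [0.5487, 0.081, 0.2622]
eef_rot: [0.0, 1.0, -0.0, 0.0]
wrist_force: [-0.0, -0.4, -0.4]
opening: -0.002
```

>>> move_arm(
  moves=[
    {"gripper": 0, "x": 0, "y": 0, "z": 0.1, "roll": 0},
    {"gripper": 0, "x": 0, "y": 0, "z": 0.1, "roll": 0},
    {"gripper": 0, "x": 0, "y": 0, "z": 0, "roll": 0},
  ],
)

```text
time_s: 4.15
eef_pos: [0.5485, 0.081, 0.2596]
eef_rot: [-0.0, 1.0, -0.0, -0.0]
wrist_force: [0.8, 0.0, -0.3]
opening: 0.002
```

>>> move_arm(
  moves=[
    {"gripper": 0, "x": -0.1, "y": -0.2, "z": 0.1, "roll": 0},
    {"gripper": 0, "x": 0, "y": 0, "z": 0.1, "roll": 0},
    {"gripper": 0, "x": 0, "y": 0, "z": 0, "roll": 0},
  ],
)

```text
time_s: 4.53
eef_pos: [0.5475, 0.0831, 0.2575]
eef_rot: [-0.0, 1.0, -0.0, -0.0]
wrist_force: [0.9, 0.3, 0.1]
opening: -0.001
```

>>> move_arm(
  moves=[
    {"gripper": 0, "x": 0, "y": 0, "z": 0.1, "roll": 0},
    {"gripper": 0, "x": 0, "y": 0, "z": 0, "roll": 0},
  ],
)

```text
time_s: 4.78
eef_pos: [0.5476, 0.083, 0.2566]
eef_rot: [-0.0, 1.0, -0.0, -0.0]
wrist_force: [-0.4, -0.3, -0.2]
opening: 0.003
```

>>> move_arm(
  moves=[
    {"gripper": 0, "x": 0, "y": 0, "z": 0.1, "roll": 0},
    {"gripper": 0, "x": 0, "y": 0, "z": 0, "roll": 0},
  ],
)

```text
time_s: 5.03
eef_pos: [0.5476, 0.083, 0.2556]
eef_rot: [-0.0, 1.0, -0.0, -0.0]
wrist_force: [0.5, -0.6, -0.5]
opening: 0.001
```

>>> move_arm(
  moves=[
    {"gripper": 0, "x": 0, "y": 0, "z": 0.05, "roll": 0},
    {"gripper": 0, "x": 0, "y": 0, "z": 0, "roll": 0},
  ],
)

```text
time_s: 5.28
eef_pos: [0.5476, 0.083, 0.2553]
eef_rot: [0.0, 1.0, -0.0, 0.0]
wrist_force: [-0.5, 0.3, 1.3]
opening: 0.001
```

>>> move_arm(
  moves=[
    {"gripper": 0, "x": 0, "y": 0, "z": 0.05, "roll": 0},
    {"gripper": 0, "x": 0, "y": 0, "z": 0, "roll": 0},
  ],
)

```text
time_s: 5.52
eef_pos: [0.5477, 0.083, 0.2552]
eef_rot: [0.0, 1.0, -0.0, 0.0]
wrist_force: [-2.5, -0.6, 5.6]
opening: -0.003
```

>>> move_arm(
  moves=[
    {"gripper": 0, "x": 0, "y": 0, "z": 0.05, "roll": 0},
    {"gripper": 0, "x": 0, "y": 0, "z": 0, "roll": 0},
  ],
)

```text
time_s: 5.78
eef_pos: [0.5478, 0.083, 0.2551]
eef_rot: [0.0, 1.0, -0.0, 0.0]
wrist_force: [-3.3, -0.1, 8.5]
opening: 0.001
```

Contact at TCP z≈0.255, 8.5 N. Sweep +y.

>>> move_arm(
  moves=[
    {"gripper": 0, "x": 0, "y": -0.2, "z": 0, "roll": 0},
    {"gripper": 0, "x": 0, "y": -0.2, "z": 0, "roll": 0},
    {"gripper": 0, "x": 0, "y": -0.1, "z": 0, "roll": 0},
  ],
)

```text
time_s: 6.15
eef_pos: [0.5478, 0.0881, 0.2553]
eef_rot: [0.0, 1.0, -0.0, 0.0]
wrist_force: [-3.3, -0.1, 9.0]
opening: -0.002
```

>>> move_arm(
  moves=[
    {"gripper": 0, "x": 0, "y": -0.2, "z": 0, "roll": 0},
    {"gripper": 0, "x": 0, "y": -0.2, "z": 0, "roll": 0},
    {"gripper": 0, "x": 0, "y": -0.1, "z": 0, "roll": 0},
  ],
)

```text
time_s: 6.52
eef_pos: [0.5478, 0.0932, 0.2553]
eef_rot: [0.0, 1.0, -0.0, 0.0]
wrist_force: [-3.9, 0.2, 9.5]
opening: -0.001
```

>>> move_arm(
  moves=[
    {"gripper": 0, "x": 0, "y": -0.2, "z": 0, "roll": 0},
    {"gripper": 0, "x": 0, "y": -0.2, "z": 0, "roll": 0},
    {"gripper": 0, "x": 0, "y": -0.1, "z": 0, "roll": 0},
  ],
)

```text
time_s: 6.9
eef_pos: [0.5478, 0.0982, 0.2553]
eef_rot: [0.0, 1.0, -0.0, 0.0]
wrist_force: [-4.0, 0.3, 10.3]
opening: -0.003
```

Socket0 runs freely (Fy ≈ 0.2 N at 9–10 N press). Next: middle.

>>> move_arm(
  moves=[
    {"gripper": 0, "x": 0, "y": 0, "z": -1.2, "roll": 0},
    {"gripper": 0, "x": 0, "y": -3.3, "z": 0, "roll": 0},
    {"gripper": 0, "x": 0, "y": -3.3, "z": 0, "roll": 0},
    {"gripper": 0, "x": 0, "y": 0, "z": 0.5, "roll": 0},
    {"gripper": 0, "x": 0, "y": 0, "z": 0.3, "roll": 0},
  ],
)

```text
time_s: 7.52
eef_pos: [0.5475, 0.1637, 0.2579]
eef_rot: [0.0, 1.0, -0.0, -0.0]
wrist_force: [-1.2, -0.0, -0.4]
opening: 0.003
```

>>> move_arm(
  moves=[
    {"gripper": 0, "x": 0, "y": 0, "z": 0.2, "roll": 0},
    {"gripper": 0, "x": 0, "y": 0, "z": 0.05, "roll": 0},
    {"gripper": 0, "x": 0, "y": 0, "z": 0, "roll": 0},
  ],
)

```text
time_s: 7.9
eef_pos: [0.5478, 0.1636, 0.2557]
eef_rot: [0.0, 1.0, -0.001, 0.0]
wrist_force: [-0.6, 0.0, 0.4]
opening: 0.003
```

>>> move_arm(
  moves=[
    {"gripper": 0, "x": 0, "y": 0, "z": 0.05, "roll": 0},
    {"gripper": 0, "x": 0, "y": 0, "z": 0, "roll": 0},
  ],
)

```text
time_s: 8.15
eef_pos: [0.5477, 0.1639, 0.2553]
eef_rot: [0.0, 1.0, -0.0, 0.0]
wrist_force: [-0.1, 0.8, -0.1]
opening: 0.001
```

>>> move_arm(
  moves=[
    {"gripper": 0, "x": 0, "y": 0, "z": 0.05, "roll": 0},
    {"gripper": 0, "x": 0, "y": 0, "z": 0, "roll": 0},
  ],
)

```text
time_s: 8.4
eef_pos: [0.5478, 0.164, 0.2551]
eef_rot: [0.0, 1.0, -0.0, 0.0]
wrist_force: [-0.7, -0.6, 4.0]
opening: -0.002
```

>>> move_arm(
  moves=[
    {"gripper": 0, "x": 0, "y": 0, "z": 0.06, "roll": 0},
    {"gripper": 0, "x": 0, "y": 0, "z": 0, "roll": 0},
  ],
)

```text
time_s: 8.65
eef_pos: [0.5479, 0.164, 0.255]
eef_rot: [0.0, 1.0, -0.0, 0.0]
wrist_force: [-3.0, -1.7, 8.2]
opening: 0.002
```

>>> move_arm(
  moves=[
    {"gripper": 0, "x": 0, "y": -0.2, "z": 0, "roll": 0},
    {"gripper": 0, "x": 0, "y": -0.2, "z": 0, "roll": 0},
    {"gripper": 0, "x": 0, "y": -0.1, "z": 0, "roll": 0},
  ],
)

```text
time_s: 9.02
eef_pos: [0.548, 0.1688, 0.2553]
eef_rot: [0.0, 1.0, -0.0, 0.0]
wrist_force: [-3.5, -4.2, 10.0]
opening: 0.001
```

>>> move_arm(
  moves=[
    {"gripper": 0, "x": 0, "y": -0.2, "z": 0, "roll": 0},
    {"gripper": 0, "x": 0, "y": -0.2, "z": 0, "roll": 0},
    {"gripper": 0, "x": 0, "y": -0.1, "z": 0, "roll": 0},
  ],
)

```text
time_s: 9.4
eef_pos: [0.548, 0.1738, 0.2553]
eef_rot: [0.0, 1.0, -0.0, 0.0]
wrist_force: [-3.4, -3.8, 10.4]
opening: -0.001
```

>>> move_arm(
  moves=[
    {"gripper": 0, "x": 0, "y": -0.2, "z": 0, "roll": 0},
    {"gripper": 0, "x": 0, "y": -0.2, "z": 0, "roll": 0},
    {"gripper": 0, "x": 0, "y": -0.1, "z": 0, "roll": 0},
  ],
)

```text
time_s: 9.78
eef_pos: [0.548, 0.1788, 0.2553]
eef_rot: [0.0, 1.0, -0.0, 0.0]
wrist_force: [-3.9, -2.3, 9.6]
opening: -0.002
```

Middle drags (Fy ≈ −3 to −4 N). A bit more turn for margin, then test the last.

>>> move_arm(
  moves=[
    {"gripper": 0, "x": 0, "y": -0.2, "z": 0, "roll": 0},
    {"gripper": 0, "x": 0, "y": 0, "z": 0, "roll": 0},
  ],
)

```text
time_s: 10.02
eef_pos: [0.5479, 0.1809, 0.2553]
eef_rot: [0.0, 1.0, -0.0, 0.0]
wrist_force: [-3.9, -2.8, 11.0]
opening: 0.001
```

>>> move_arm(
  moves=[
    {"gripper": 0, "x": 0, "y": 0, "z": -1.2, "roll": 0},
    {"gripper": 0, "x": 0, "y": -3.2, "z": 0, "roll": 0},
    {"gripper": 0, "x": 0, "y": -3.3, "z": 0, "roll": 0},
    {"gripper": 0, "x": 0, "y": 0, "z": 0.5, "roll": 0},
    {"gripper": 0, "x": 0, "y": 0, "z": 0.3, "roll": 0},
  ],
)

```text
time_s: 10.65
eef_pos: [0.5474, 0.2458, 0.2576]
eef_rot: [0.0, 1.0, -0.0, -0.0]
wrist_force: [-0.3, 0.2, -0.5]
opening: 0.003
```

>>> move_arm(
  moves=[
    {"gripper": 0, "x": 0, "y": 0, "z": 0.2, "roll": 0},
    {"gripper": 0, "x": 0, "y": 0, "z": 0.1, "roll": 0},
    {"gripper": 0, "x": 0, "y": 0, "z": 0, "roll": 0},
  ],
)

```text
time_s: 11.02
eef_pos: [0.5478, 0.2455, 0.2552]
eef_rot: [0.0, 1.0, -0.001, -0.0]
wrist_force: [-0.7, -0.0, 0.1]
opening: 0.0
```

>>> move_arm(
  moves=[
    {"gripper": 0, "x": 0, "y": 0, "z": 0.05, "roll": 0},
    {"gripper": 0, "x": 0, "y": 0, "z": 0, "roll": 0},
  ],
)

```text
time_s: 11.28
eef_pos: [0.5478, 0.246, 0.2551]
eef_rot: [-0.0, 1.0, -0.0, 0.0]
wrist_force: [-2.3, -0.9, 4.8]
opening: -0.002
```

>>> move_arm(
  moves=[
    {"gripper": 0, "x": 0, "y": 0, "z": 0.05, "roll": 0},
    {"gripper": 0, "x": 0, "y": 0, "z": 0, "roll": 0},
  ],
)

```text
time_s: 11.52
eef_pos: [0.5479, 0.2461, 0.255]
eef_rot: [-0.0, 1.0, -0.0, 0.0]
wrist_force: [-3.0, -0.9, 8.9]
opening: -0.0
```

>>> move_arm(
  moves=[
    {"gripper": 0, "x": 0, "y": -0.2, "z": 0, "roll": 0},
    {"gripper": 0, "x": 0, "y": -0.2, "z": 0, "roll": 0},
    {"gripper": 0, "x": 0, "y": -0.2, "z": 0, "roll": 0},
  ],
)

```text
time_s: 11.9
eef_pos: [0.5478, 0.2524, 0.2553]
eef_rot: [-0.0, 1.0, -0.0, 0.0]
wrist_force: [-3.7, -0.1, 9.7]
opening: -0.002
```

>>> move_arm(
  moves=[
    {"gripper": 0, "x": 0, "y": -0.2, "z": 0, "roll": 0},
    {"gripper": 0, "x": 0, "y": -0.2, "z": 0, "roll": 0},
    {"gripper": 0, "x": 0, "y": -0.2, "z": 0, "roll": 0},
  ],
)

```text
time_s: 12.28
eef_pos: [0.5478, 0.2584, 0.2553]
eef_rot: [-0.0, 1.0, -0.0, 0.0]
wrist_force: [-3.8, -0.1, 9.1]
opening: 0.002
```

>>> move_arm(
  moves=[
    {"gripper": 0, "x": 0, "y": -0.2, "z": 0, "roll": 0},
    {"gripper": 0, "x": 0, "y": 0, "z": 0, "roll": 0},
  ],
)

```text
time_s: 12.52
eef_pos: [0.5478, 0.2605, 0.2553]
eef_rot: [-0.0, 1.0, -0.0, 0.0]
wrist_force: [-3.9, -0.4, 9.5]
opening: 0.0
```

Socket2 free too. So the middle one drags. Raise, open, and go over the middle.

>>> move_arm(
  moves=[
    {"gripper": 0, "x": 0, "y": 0, "z": -3, "roll": 0},
    {"gripper": 100, "x": 0, "y": 0, "z": -5, "roll": 0},
    {"gripper": 100, "x": 0, "y": 3, "z": -2.6, "roll": 0},
    {"gripper": 100, "x": 0, "y": 3, "z": 0, "roll": 0},
    {"gripper": 100, "x": -0.1, "y": 2.95, "z": 0, "roll": 0},
  ],
)

```text
time_s: 13.15
eef_pos: [0.5467, 0.1698, 0.3605]
eef_rot: [-0.0, 1.0, -0.0, 0.001]
wrist_force: [-0.4, 0.2, -0.1]
opening: 0.848
```

>>> move_arm(
  moves=[
    {"gripper": 100, "x": 0, "y": 0, "z": 3, "roll": 0},
    {"gripper": 100, "x": 0, "y": 0, "z": 3, "roll": 0},
    {"gripper": 100, "x": 0, "y": 0, "z": 3, "roll": 0},
    {"gripper": 100, "x": 0, "y": 0, "z": 3, "roll": 0},
    {"gripper": 100, "x": 0, "y": 0, "z": 0, "roll": 0},
  ],
)

```text
time_s: 13.78
eef_pos: [0.5454, 0.1704, 0.2375]
eef_rot: [0.0, 1.0, -0.0, -0.003]
wrist_force: [0.7, 0.7, -0.3]
opening: 0.996
```

>>> move_arm(
  moves=[
    {"gripper": 100, "x": 0, "y": 0, "z": 1.5, "roll": 0},
    {"gripper": 100, "x": 0, "y": 0, "z": 1.0, "roll": 0},
    {"gripper": 100, "x": 0, "y": 0, "z": 0, "roll": 0},
    {"gripper": 100, "x": 0, "y": 0, "z": 0, "roll": 0},
  ],
)

```text
time_s: 14.28
eef_pos: [0.5469, 0.1706, 0.2156]
eef_rot: [-0.0, 1.0, -0.0, 0.0]
wrist_force: [-0.1, 0.2, 0.8]
opening: 0.997
```

>>> move_arm(
  moves=[
    {"gripper": 38, "x": 0, "y": 0, "z": 0, "roll": 0},
    {"gripper": 38, "x": 0, "y": 0, "z": 0, "roll": 0},
    {"gripper": 38, "x": 0, "y": 0, "z": 0, "roll": 0},
    {"gripper": 38, "x": 0, "y": 0, "z": 0, "roll": 0},
  ],
)

```text
time_s: 14.78
eef_pos: [0.5467, 0.1705, 0.2152]
eef_rot: [-0.0, 1.0, -0.0, 0.0]
wrist_force: [-0.1, -0.6, 0.2]
opening: 0.379
```

>>> move_arm(
  moves=[
    {"gripper": 20, "x": 0, "y": 0, "z": 0.15, "roll": 0},
    {"gripper": 20, "x": 0, "y": 0, "z": 0, "roll": 0},
    {"gripper": 20, "x": 0, "y": 0, "z": 0, "roll": 0},
    {"gripper": 20, "x": 0, "y": 0, "z": 0, "roll": 0},
  ],
)

```text
time_s: 15.28
eef_pos: [0.5471, 0.1706, 0.2153]
eef_rot: [0.0, 1.0, -0.0, 0.0]
wrist_force: [-4.7, -0.5, 13.5]
opening: 0.341
```

Gripped (29 mm). Relieve the downward load, then lift.

>>> move_arm(
  moves=[
    {"gripper": 20, "x": 0, "y": 0, "z": -0.2, "roll": 0},
    {"gripper": 20, "x": 0, "y": 0, "z": -1, "roll": 0},
    {"gripper": 20, "x": 0, "y": 0, "z": -1.5, "roll": 0},
    {"gripper": 20, "x": 0, "y": 0, "z": -1.5, "roll": 0},
    {"gripper": 20, "x": 0, "y": 0, "z": 0, "roll": 0},
  ],
)

```text
time_s: 15.9
eef_pos: [0.5472, 0.1707, 0.2576]
eef_rot: [-0.0, 1.0, -0.0, 0.001]
wrist_force: [0.2, 0.8, -2.0]
opening: 0.337
```

>>> move_arm(
  moves=[
    {"gripper": 20, "x": 0, "y": 0, "z": -3, "roll": 0},
    {"gripper": 20, "x": 0, "y": 0, "z": -3, "roll": 0},
    {"gripper": 20, "x": 0, "y": 0, "z": 0, "roll": 0},
  ],
)

```text
time_s: 16.27
eef_pos: [0.5474, 0.1707, 0.3178]
eef_rot: [-0.0, 1.0, -0.0, 0.002]
wrist_force: [0.5, 0.3, -2.5]
opening: 0.34
```

Castor held (−2.5 N). Refine holder hole centroid in both stored images, and move near.

```bash
python3 - <<'E'
from h import *
import cv2
t=load("top0");s=load("scene0")
for c,(u,v) in((t,crop(666,299)),(s,((500+468+.5)/3-.5,(500+72+.5)/3-.5))):
    g=cv2.cvtColor(c["img"],cv2.COLOR_RGB2GRAY).astype(float);r=5
    u0,v0=int(round(u)),int(round(v));P=g[v0-r:v0+r+1,u0-r:u0+r+1]
    w=np.clip(np.median(P)-15-P,0,None);V,U=np.mgrid[v0-r:v0+r+1,u0-r:u0+r+1]
    cu,cv=(U*w).sum()/w.sum(),(V*w).sum()/w.sum();print(cu-u,cv-v,cu,cv,ray(c,cu,cv,.034),ray(c,cu,cv,.03));print(P.astype(int)) if c is t else 0
E
```

```text
0.038170078245855166 0.28291818935946367 291.34668071654374 218.5063224446786 [ 0.42360313 -0.07717786  0.034     ] [ 0.42348453 -0.07764383  0.03      ]
[[175 174 174 172 172 171 171 172 173 174 172]
 [172 173 174 174 175 175 173 172 171 169 173]
 [172 172 172 175 172 172 166 172 174 171 170]
 [173 172 174 167 135 108 114 147 172 175 173]
 [173 175 173 116  86  71  77  83 154 176 174]
 [173 174 164  71  72  75  75  58 118 176 172]
 [175 176 159  98  70  74  69  60 118 174 171]
 [174 176 175 136  81  61  60  79 157 176 173]
 [173 173 175 172 139 110 119 135 174 173 172]
 [177 174 174 175 169 168 170 171 176 174 173]
 [175 176 176 176 175 175 174 174 174 174 175]]
0.4912935323383181 -0.2661691542288622 322.82462686567163 190.06716417910448 [ 0.41991998 -0.07705558  0.034     ] [ 0.42377671 -0.08190571  0.03      ]
```

>>> move_arm(
  moves=[
    {"gripper": 20, "x": -2.45, "y": 4.95, "z": 0, "roll": 0},
    {"gripper": 20, "x": -2.45, "y": 4.95, "z": 0, "roll": 0},
    {"gripper": 20, "x": -2.45, "y": 4.95, "z": 0, "roll": 0},
    {"gripper": 20, "x": -2.45, "y": 4.95, "z": 0, "roll": 0},
    {"gripper": 20, "x": -2.45, "y": 4.95, "z": 0, "roll": 0},
  ],
)

```text
time_s: 16.9
eef_pos: [0.4224, -0.0779, 0.3141]
eef_rot: [-0.0, 1.0, -0.0, -0.001]
wrist_force: [0.5, -0.9, -1.4]
opening: 0.341
```

>>> move_arm(
  moves=[
    {"gripper": 20, "x": 0, "y": 0, "z": 2, "roll": 0},
    {"gripper": 20, "x": 0, "y": 0, "z": 2, "roll": 0},
    {"gripper": 20, "x": 0, "y": 0, "z": 0, "roll": 0},
    {"gripper": 20, "x": 0, "y": 0, "z": 0, "roll": 0},
  ],
)

```text
time_s: 17.4
eef_pos: [0.4239, -0.0767, 0.2754]
eef_rot: [-0.0, 1.0, -0.0, -0.0]
wrist_force: [0.0, -0.3, -3.3]
opening: 0.339
```

>>> move_arm(
  moves=[
    {"gripper": 20, "x": 0, "y": 0.05, "z": 1.5, "roll": 0},
    {"gripper": 20, "x": 0, "y": 0, "z": 1.5, "roll": 0},
    {"gripper": 20, "x": 0, "y": 0, "z": 0, "roll": 0},
    {"gripper": 20, "x": 0, "y": 0, "z": 0, "roll": 0},
  ],
)

```text
time_s: 17.9
eef_pos: [0.424, -0.0774, 0.2455]
eef_rot: [-0.0, 1.0, -0.0, -0.0]
wrist_force: [0.5, -0.7, -2.6]
opening: 0.343
```

```bash
python3 - <<'E'
from bench import ctrl
import cv2,pickle
i=[]
for n,(u,v) in(("top",(292,218)),("scene",(323,190))):
    c=ctrl.camera(n);pickle.dump(c,open(n+"1.pkl","wb"));i.append(cv2.resize(c["img"][v-40:v+40,u-45:u+45,::-1],None,fx=4.4,fy=4.4,interpolation=cv2.INTER_CUBIC))
cv2.imwrite("pics/h1.png",cv2.hconcat(i))
E
```

```text
(no output)
```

View pics/h1.png

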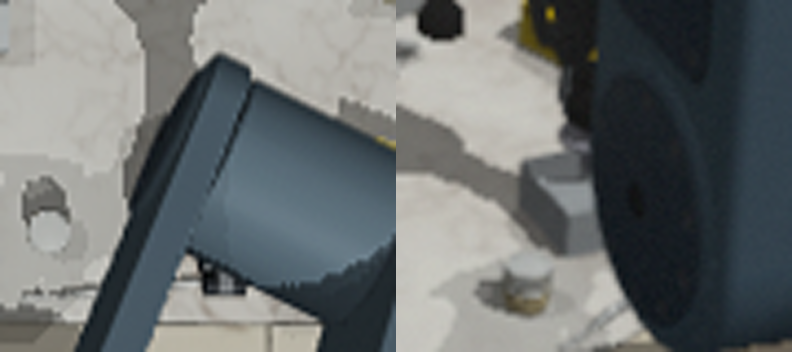

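The arm hides the castor in both views (only flange edge at (575,135) above the holder). Go by feel.

>>> move_arm(
  moves=[
    {"gripper": 20, "x": 0, "y": 0, "z": 0.3, "roll": 0},
    {"gripper": 20, "x": 0, "y": 0, "z": 0.3, "roll": 0},
    {"gripper": 20, "x": 0, "y": 0, "z": 0, "roll": 0},
  ],
)

```text
time_s: 18.38
eef_pos: [0.4239, -0.0773, 0.2393]
eef_rot: [-0.0, 1.0, -0.0, -0.0]
wrist_force: [-0.1, 0.3, -4.0]
opening: 0.34
```

>>> move_arm(
  moves=[
    {"gripper": 20, "x": 0, "y": 0, "z": 0.1, "roll": 0},
    {"gripper": 20, "x": 0, "y": 0, "z": 0.1, "roll": 0},
    {"gripper": 20, "x": 0, "y": 0, "z": 0, "roll": 0},
  ],
)

```text
time_s: 18.75
eef_pos: [0.424, -0.0774, 0.2375]
eef_rot: [-0.0, 1.0, -0.0, -0.0]
wrist_force: [0.0, -0.5, -2.9]
opening: 0.341
```

>>> move_arm(
  moves=[
    {"gripper": 20, "x": 0, "y": 0, "z": 0.1, "roll": 0},
    {"gripper": 20, "x": 0, "y": 0, "z": 0.1, "roll": 0},
    {"gripper": 20, "x": 0, "y": 0, "z": 0, "roll": 0},
  ],
)

```text
time_s: 19.12
eef_pos: [0.4239, -0.0774, 0.2355]
eef_rot: [-0.0, 1.0, -0.0, -0.0]
wrist_force: [-0.2, 0.2, -3.1]
opening: 0.341
```

Entering without contact; continue.

>>> move_arm(
  moves=[
    {"gripper": 20, "x": 0, "y": 0, "z": 0.2, "roll": 0},
    {"gripper": 20, "x": 0, "y": 0, "z": 0.2, "roll": 0},
    {"gripper": 20, "x": 0, "y": 0, "z": 0, "roll": 0},
  ],
)

```text
time_s: 19.5
eef_pos: [0.4246, -0.0777, 0.234]
eef_rot: [0.0, 1.0, 0.0, -0.0]
wrist_force: [-10.1, 2.3, 27.6]
opening: 0.338
```

>>> move_arm(
  moves=[
    {"gripper": 20, "x": 0, "y": 0, "z": 0.3, "roll": 0},
    {"gripper": 20, "x": 0, "y": 0, "z": 0.3, "roll": 0},
    {"gripper": 20, "x": 0, "y": 0, "z": 0, "roll": 0},
  ],
)

```text
time_s: 19.88
eef_pos: [0.4241, -0.0783, 0.2259]
eef_rot: [0.001, 1.0, 0.0, -0.0]
wrist_force: [-3.0, -6.1, -1.9]
opening: 0.336
```

>>> move_arm(
  moves=[
    {"gripper": 20, "x": 0, "y": 0, "z": 0.3, "roll": 0},
    {"gripper": 20, "x": 0, "y": 0, "z": 0.3, "roll": 0},
    {"gripper": 20, "x": 0, "y": 0, "z": 0, "roll": 0},
  ],
)

```text
time_s: 20.25
eef_pos: [0.4241, -0.0784, 0.2197]
eef_rot: [0.001, 1.0, 0.0, -0.0]
wrist_force: [-2.6, -6.2, -2.6]
opening: 0.34
```

Stem hit the chamfer and slid in; ease 1 mm toward −y and finish seating.

>>> move_arm(
  moves=[
    {"gripper": 20, "x": 0, "y": 0.1, "z": 0.2, "roll": 0},
    {"gripper": 20, "x": 0, "y": 0, "z": 0.1, "roll": 0},
    {"gripper": 20, "x": 0, "y": 0, "z": 0, "roll": 0},
  ],
)

```text
time_s: 20.62
eef_pos: [0.4241, -0.0788, 0.2166]
eef_rot: [0.001, 1.0, -0.0, -0.0]
wrist_force: [-1.8, -4.8, -2.0]
opening: 0.338
```

>>> move_arm(
  moves=[
    {"gripper": 20, "x": 0, "y": 0, "z": 0.1, "roll": 0},
    {"gripper": 20, "x": 0, "y": 0, "z": 0, "roll": 0},
  ],
)

```text
time_s: 20.88
eef_pos: [0.4241, -0.0788, 0.2157]
eef_rot: [0.001, 1.0, -0.0, -0.0]
wrist_force: [-2.4, -4.8, 0.4]
opening: 0.337
```

>>> move_arm(
  moves=[
    {"gripper": 20, "x": 0, "y": 0, "z": 0.1, "roll": 0},
    {"gripper": 20, "x": 0, "y": 0, "z": 0, "roll": 0},
  ],
)

```text
time_s: 21.12
eef_pos: [0.4241, -0.0788, 0.2153]
eef_rot: [0.001, 1.0, -0.0, -0.0]
wrist_force: [-5.6, -5.2, 9.2]
opening: 0.341
```

Seated: firm contact at the same height as in the long block. Release and retreat.

>>> move_arm(
  moves=[
    {"gripper": 50, "x": 0, "y": 0, "z": 0, "roll": 0},
    {"gripper": 100, "x": 0, "y": 0, "z": 0, "roll": 0},
    {"gripper": 100, "x": 0, "y": 0, "z": 0, "roll": 0},
    {"gripper": 100, "x": 0, "y": 0, "z": 0, "roll": 0},
    {"gripper": 100, "x": 0, "y": 0, "z": 0, "roll": 0},
  ],
)

```text
time_s: 21.75
eef_pos: [0.424, -0.0784, 0.2146]
eef_rot: [-0.0, 1.0, -0.0, -0.0]
wrist_force: [0.2, 0.3, 0.5]
opening: 1.001
```

>>> move_arm(
  moves=[
    {"gripper": 100, "x": 0, "y": 0, "z": -2, "roll": 0},
    {"gripper": 100, "x": 0, "y": 0, "z": -4, "roll": 0},
    {"gripper": 100, "x": 0, "y": 0, "z": -5, "roll": 0},
    {"gripper": 100, "x": 0, "y": 0, "z": -5, "roll": 0},
    {"gripper": 100, "x": 0, "y": 0, "z": -2, "roll": 0},
  ],
)

```text
time_s: 22.38
eef_pos: [0.4245, -0.0786, 0.398]
eef_rot: [0.001, 1.0, -0.0, 0.002]
wrist_force: [-0.0, 0.7, -0.8]
opening: 0.996
```

>>> move_arm(
  moves=[
    {"gripper": 100, "x": -1, "y": 5, "z": 0, "roll": 0},
    {"gripper": 100, "x": -1, "y": 5, "z": 0, "roll": 0},
    {"gripper": 100, "x": -1, "y": 5, "z": 0, "roll": 0},
    {"gripper": 100, "x": -1, "y": 5, "z": 0, "roll": 0},
    {"gripper": 100, "x": -1, "y": 5, "z": 0, "roll": 0},
  ],
)

```text
time_s: 23.0
eef_pos: [0.3732, -0.3299, 0.3946]
eef_rot: [0.0, 1.0, -0.0, 0.0]
wrist_force: [1.0, 0.3, 0.5]
opening: 1.001
```

```bash
python3 - <<'E'
from bench import ctrl
import cv2,pickle,numpy as np
o=ctrl.get_obs();print(o["time_s"],o["eef_pos"],o["wrist_force"])
i=[]
for n,(u,v,w,h) in(("top",(235,185,90,70)),("scene",(255,205,90,70))):
    c=ctrl.camera(n);pickle.dump(c,open(n+"2.pkl","wb"));i.append(cv2.resize(c["img"][v-h:v+h,u-w:u+w,::-1],None,fx=4,fy=4,interpolation=cv2.INTER_CUBIC))
cv2.imwrite("pics/f1.png",i[0]);cv2.imwrite("pics/f2.png",i[1])
E
```

```text
23.0 [ 0.37322    -0.32992738  0.39457835] [1.03189966 0.30260434 0.49638353]
```

View pics/f1.png

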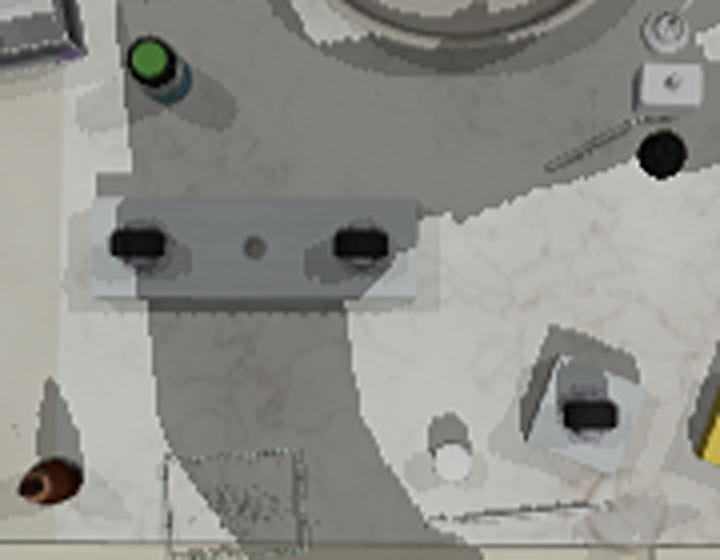

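View pics/f2.png

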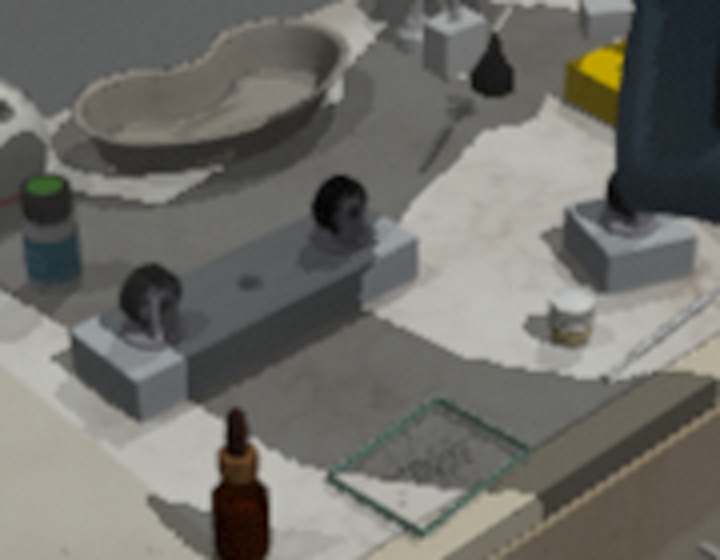

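The castor stands in the grey holder (top crop (590,415), flange flat on the block in the scene crop at (635,220)). The other two are in the end sockets, the middle hole is empty at (255,247), and the bottle and jars are where they were.

```bash
python3 -c "
from bench import ctrl
print(ctrl.hand_in())"
```

```text
the job is handed in; nothing more can be done
None
```

I found that the middle castor drags, moved it to the grey holder with its wheel up, and handed the job in at about 23 s.

- **Feeling the wheels:** I turned each wheel 14–17 mm along the tyre (about 40–48°) with a press of 8–11 N. The middle one (socket1) resisted with about 3–4 N. The two end ones gave less than 1 N along the tyre, within the sensor noise.
- **Seating:** On the way in, the stem caught the chamfer with about 28 N on the wrist, then slid home. It stopped firmly at 0.2153 m tool height, the same as when it stood in the long block.
- **Last pictures:** The castor stands upright in the holder with its flange on the block. The two free castors are still in the long block's end sockets. The bottle, jars and yellow look-alikes appear undisturbed.
- **Weaker checks:** During the insertion the arm hid the socket from both cameras, so I worked by feel. The scene camera's position for the hole was about 4 mm off the top camera's. I went by the top camera, which agreed with where I gripped the castor.

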